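Clip the cover home, then ready the screwdriver upright over its screw

TASK

The blue cover of the grey enclosure is sitting with its front edge up on the steel clip: press that edge down until it snaps past the clip and the cover sits level and flush in the enclosure. Then draw the orange-handled screwdriver out of its slanted holder, turn it upright with the blade down, and finish still holding it in the gripper, poised in the air with the blade's tip about 2 cm straight above the brass screw in the cover, touching nothing but the gripper. Leave the other things where they are.

Things in the scene. Friction and masses are not known exactly. Their poses are not given: they have to be found in the camera images.
- enclosure: grey open-topped plastic case fixed to the desk, 80 x 110 x 45 mm (x, y, z) plus a 15 mm ear at each y end; origin at the centre of its underside, z up. Walls 5 mm thick, rims at z = 45 mm; inside them, at z = 41 mm, a ledge 5 mm wide carries the cover. Its front is the -x side, the side nearest the desk's front edge, where the clip is
- cover: loose blue plate 68 x 98 x 4 mm, 80 g; origin at the centre of its underside, z out of its top. Its back (+x) edge lies on the enclosure's ledge, its front (-x) edge about 9 mm too high on the clip (8 degrees). Roughly 8 to 15 N down near the front edge snaps it past the clip. Seated, its origin is 41 mm above the desk over the enclosure's origin (1 mm play) and its top is flush with the rim
- press_pad (a point): ridged thumb pad on the cover's upper face, 18 mm back from the middle of its front edge: the place to press. It is at 45 mm above the desk when the cover is seated.
- cover_screw (a point): top of the brass slotted screw head (11 mm across, 2 mm high) in the cover, 12 mm behind the cover's middle towards its back (+x) edge; the point's z axis is the cover's
- holder: fixed screwdriver holder: dark steel base 110 x 70 x 10 mm with a round aluminium tube that rises to the front (-x, roughly towards the robot) leaning 34 degrees from vertical (the screwdriver lies in it a little flatter, about 38 degrees); origin at the centre of the base's underside, z up
- holder_mouth (a point): centre of the tube's upper mouth, 88 mm above the desk; the mouth is 32 mm across outside, its bore 20 mm wide at the mouth narrowing to 13 mm below
- driver: loose screwdriver, orange handle, 172 mm, 70 g, blade down in the holder's tube. Own y runs along it from blade to handle; its length axis is at own x = 0, z = 13 mm; own x is level at the start. Handle, 24 mm thick: y = -6 to 86 mm, wholly outside the tube; shaft (6 mm) and blade: y = -86 to -6 mm, 80 mm deep in the tube: draw it at least 85 mm along own +y before turning it
- driver_tip (a point): tip of the screwdriver's blade (own y = -86 mm, z = 13 mm)
- driver_grip (a point): point on the screwdriver's length axis 31 mm below the top end of the handle (own y = +55 mm, z = 13 mm): a good place to grip across the handle, with the fingers either along the handle from its top end or from straight above
- flux_tin: round tin with a blue band, 58 mm across, 62 mm high, a bystander; origin at the centre of its underside. It stands behind the black slide vice (fixed, 136 mm high) that lies between holder and enclosure; along the back of the desk runs a raised shelf whose top is 220 mm above the desk, with things on it: cross over the front of the desk
- pliers: pliers with red handles lying flat, 55 x 160 x 12 mm, a bystander; origin at the centre of its underside
- clip_lip (a point): inner tip of the enclosure's bare steel clip (44 mm wide in y) that reaches over the front rim: enclosure x = -31 mm, z = 48 mm; from there its lip slopes up and outward to z = 57 mm. It gives way outward (-x) against a spring when the cover's edge is pressed down on it, then springs back over the edge

How it is judged:
By the outcome, as a careful person would: the job done as asked, in the order asked, and still so for the second after the job is handed in, while the arm keeps its last pose, push and grip.
It also fails if it takes over 54 s, if anything falls off the work surface, if the arm or the gripper's body presses on something with over 40 N, if the wrist force passes 120 N, or if a joint passes its speed limit or range.

ROBOT

A 6-joint arm with a two-finger parallel gripper is mounted at the origin on a cart in front of the work surface, level with it; the furniture and walls round the work are solid. World frame = base frame: x ahead of the robot, y to its left, z up, the work surface at z = 0. Lengths are in m, angles in rad, forces in N, time in s.
With the tool pointing down it reaches from about 0.25 to 0.775 m from the base axis. Payload 4 kg.
Tool frame: the origin (TCP) lies on the centre line of the jaws, within the pads' length; the fingertips stand 14 mm ahead of it and the grasp point (between the pads) lies 5 mm behind it (robot.tcp_to_tips is the distance from the TCP to the fingertips, in m); z points along the fingers, y is the line along which they close (so a half turn about z gives the same grasp; the last joint's range is limited). The gripper opens to 94 mm and grips with 3 to 60 N. Pads are 16 mm wide; open, the fingers measure 119 mm over their backs; the gripper's body (75 mm by 177 mm) begins 78 mm behind the grasp point.
Start: joints at [1.189, 0.087, 1.371, -0, 1.684, -0.103], TCP at [0.151, 0.529, 0.22] pointing down, gripper open.
Joint ranges: [-3.1, 3.1], [-0.76, 2.03], [0.27, 2.55], [-1.08, 4.22], [0.17, 2.65], [-2.57, 2.57]. Speed limits (rad/s): [2.79, 2.79, 3.14, 3.14, 3.14, 3.14].

INTERFACE

Orientations are given as [roll, pitch, yaw] about the fixed x, y, z axes, in that order (R = Rz(yaw) Ry(pitch) Rx(roll)).
In Python, from bench import robot gives the robot as it stands.
- The arm moves only by the tool carry_out, never from a script. Its argument "increments" is a list of rows, each a list of 3 entries, a list of its own where there are three numbers: the closure in counts, from 0 (fully open) to 255 (shut), then the shift along the tool's x, y, z in mm, then the turn about the tool's z in degrees. In form: [[fingers, [dx, dy, dz], twist], ...]. A call has 1 to 8 rows; each row shifts and turns the commanded pose from where the row before left it, along the tool's axes as they then stand; what a row does not reach is not made up. A row lasts 1/10 s, in which the tool goes at most 50 mm and 8.59 degrees, less where a joint would pass 70% of its speed; a pose out of reach is approached as far as the arm can. A call with a gripper value outside its range is refused whole. The fingers move at their own pace and stop on an object; the grip force is fixed at half the most. Time passes only in rows, so rows that do not move let the fingers close. It gives the time, the measured TCP pose, the force, the opening and the grip force at its end, in the units of the state.
- robot.get_obs(): the state, without advancing time (a new reading comes with each control period).
- robot.snapshot(name): name is "scene" or "top" or "wrist"; returns the picture (400x640x3 uint8, blue, green, red); there is no depth.
- robot.get_calibration(name): a dict with "vfov" (degrees; the focal length in pixels is half the picture's height over the tangent of half this angle, whatever the lens; pixels are square), "cx", "cy" (the principal point, pixels), "k1" (the pictures are not rectified: a ray, as slopes to the right and down, at radius r is drawn at 1 + k1 r^2 times it, then the intrinsics apply), "T" (4x4, takes a point from camera to world coordinates). Camera axes: x right, y down, z forward; pixel columns grow to the right and rows downward; lengths in m; the calibration is good to about 2 mm. A picture is of the moment at which its call begins: read the wrist's pose just before it. get_calibration takes no time and is no camera call; for the wrist camera it gives the pose at the moment of the call.
- robot.close_job(): hands the job in; it is judged then, once.
The state is a dict: "time": time; "joint_positions": joint angles; "qvel": joint speeds; "joint_torque": joint torques, N m; "tool_pos": TCP position; "ee_rot": TCP orientation; "wrist_force": force on the tool from outside, world axes, zero at the start; "wrist_torque": the same for the moment, N m; "width": finger opening in m; "finger_force": force on a finger pad.
Only numpy, scipy, OpenCV 4.12 (cv2) and the standard library are available. Lean on these libraries where they do the work, as an engineer would, in place of code of your own. Each camera call takes 0.05 s, during which the arm holds its last target. There are 200 camera calls.

## Working session

There is one attempt and no reset: what is moved stays moved. The work goes in short steps, Python scripts to look and compute and a tool call to move; the robot and the scene stay as the last step left them, time stands still between calls to the robot, and variables do not carry over. Pictures are saved under pics/ and viewed, at most 10 in all, crops included, and the job is handed in when it is done.

Besides the shell and the picture viewer there is one more tool, called after "Call:" by a JSON object that holds its "op" and its "data", one argument or row to a line. carry_out: Moves the arm, as the interface text tells. Its arguments: {"type":"object","properties":{"increments":{"type":"array","items":{"type":"array"}}},"required":["increments"]}

```bash
ls; mkdir -p pics
cat > h.py <<'E'
from bench import robot
import cv2,numpy as np
from scipy.spatial.transform import Rotation as Ro
def ray(c,u,v):
    f=200/np.tan(np.radians(c['vfov'])/2)
    K=np.array([[f,0,c['cx']],[0,f,c['cy']],[0,0,1.]])
    p=cv2.undistortPoints(np.array([[[u,v]]],float),K,np.array([c['k1'],0,0,0.]))[0,0]
    T=np.array(c['T']);return T[:3,3],T[:3,:3]@np.array([p[0],p[1],1])
def plane(c,u,v,z):
    o,d=ray(c,u,v);return o+d*(z-o[2])/d[2]
def two(r1,r2):
    A=[];b=[]
    for o,d in (r1,r2):
        d=d/np.linalg.norm(d);P=np.eye(3)-np.outer(d,d);A.append(P);b.append(P@o)
    return np.linalg.lstsq(np.vstack(A),np.hstack(b),rcond=None)[0]
def proj(c,X):
    f=200/np.tan(np.radians(c['vfov'])/2);T=np.array(c['T'])
    p=T[:3,:3].T@(np.array(X)-T[:3,3]);s=p[:2]/p[2];s=s*(1+c['k1']*(s@s));return s*f+[c['cx'],c['cy']]
E
python3 - <<'E'
from h import *
for n in('scene','top'):
    c=robot.get_calibration(n);print(n,c['vfov'],c['cx'],c['cy'],c['k1'],np.round(c['T'],3).tolist())
    cv2.imwrite(f'pics/{n}0.png',robot.snapshot(n))
o=robot.get_obs();print(o)
E
```

```text
pics
scene 49.56580059140685 320.52902358275145 198.12692702223353 -0.08249030474483002 [[0.828, -0.332, 0.453, 0.002], [-0.561, -0.495, 0.663, -0.732], [0.004, -0.803, -0.596, 0.765], [0.0, 0.0, 0.0, 1.0]]
top 53.679318625449085 318.5864303857998 203.90933400620435 -0.08379530530977151 [[0.004, -0.996, 0.09, 0.386], [-1.0, -0.003, 0.018, -0.043], [-0.018, -0.09, -0.996, 1.341], [0.0, 0.0, 0.0, 1.0]]
{'time': 0.1, 'joint_positions': array([ 1.18891968e+00,  8.79037539e-02,  1.37211588e+00, -3.69774899e-05,
        1.68359756e+00, -1.03076019e-01]), 'qvel': array([-0.00291531, -0.00076758, -0.00303206,  0.00090384,  0.00034316,
        0.00181966]), 'joint_torque': array([ 3.89270208e-03, -3.41249943e+01, -3.03304160e+01,  7.20496033e-02,
        3.03961302e-02, -8.01528290e-05]), 'tool_pos': array([0.15118792, 0.52831977, 0.21840234]), 'ee_rot': array([-3.13957508e+00, -1.71756313e-04,  2.86278772e+00]), 'wrist_force': array([ 0.03778082, -0.41822951,  0.20007472]), 'wrist_torque': array([ 0.0098177 ,  0.00373795, -0.01644271]), 'finger_force': 0.0, 'width': 0.09418396071531702}
```

View pics/scene0.png

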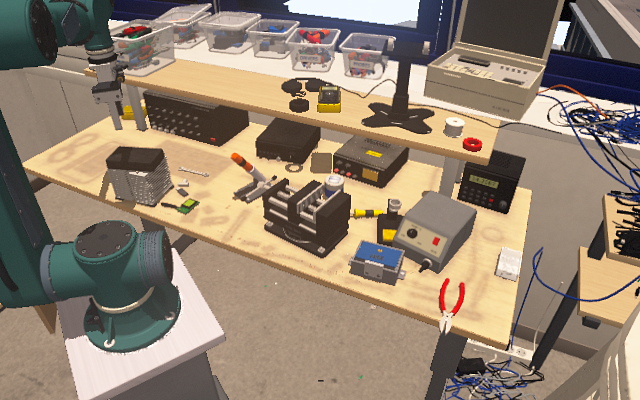

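View pics/top0.png

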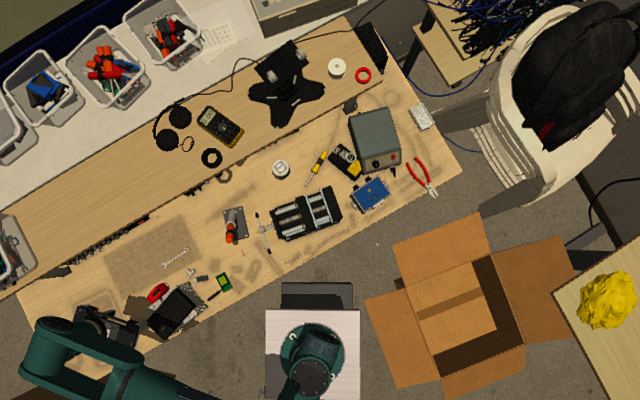

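Scene: enclosure at about (378,262) with the blue cover, and the driver at (243,163). In the top view the enclosure is at (370,195) and the driver at (232,225). I'll enlarge both.

Run:
```python
from h import *
t=cv2.imread('pics/top0.png');s=cv2.imread('pics/scene0.png')
def cr(i,u,v,w=66,h=50,k=6): return cv2.resize(i[v:v+h,u:u+w],None,fx=k,fy=k,interpolation=cv2.INTER_CUBIC)
a=np.hstack([cr(t,337,170),cr(t,205,200)]);b=np.hstack([cr(s,345,235),cr(s,222,148)])
cv2.imwrite('pics/crop0.png',np.vstack([a,b]))
ct=robot.get_calibration('top');cs=robot.get_calibration('scene')
def mask(i,f,box):
    u,v,w,h=box;hsv=cv2.cvtColor(i,cv2.COLOR_BGR2HSV);m=f(hsv).astype(np.uint8)
    n=np.zeros_like(m);n[v:v+h,u:u+w]=m[v:v+h,u:u+w];return n
blue=lambda h:(abs(h[...,0].astype(int)-108)<14)&(h[...,1]>110)&(h[...,2]>60)
ora=lambda h:(h[...,0]<14)&(h[...,1]>150)&(h[...,2]>120)
for nm,i,c,bb,ob in(('top',t,ct,(337,165,66,60),(205,195,66,60)),('scene',s,cs,(340,230,75,60),(222,145,66,60))):
    for n,f,b in(('blue',blue,bb),('or',ora,ob)):
        m=mask(i,f,b);p=np.argwhere(m)[:,::-1].astype(np.float32)
        r=cv2.minAreaRect(p);print(nm,n,len(p),p.mean(0),r)
        if n=='blue':
            print('corners',[np.round(plane(c,*q,0.05),3).tolist() for q in cv2.boxPoints(r)])
            print('centre',plane(c,*p.mean(0),0.05))
```

```text
top blue 561 [370.77896 193.18716] ((370.8121032714844, 193.23153686523438), (20.153106689453125, 29.57427215576172), 55.00798034667969)
corners [[0.538, -0.132, 0.05], [0.594, -0.212, 0.05], [0.539, -0.25, 0.05], [0.483, -0.17, 0.05]]
centre [ 0.53862322 -0.19070946  0.05      ]
top or 88 [229.05682 234.18182] ((229.0, 233.5), (19.0, 6.0), 90.0)
scene blue 589 [378.44653 253.71477] ((377.8132629394531, 253.79910278320312), (43.03793716430664, 16.61777687072754), 14.620875358581543)
corners [[0.484, -0.171, 0.05], [0.527, -0.133, 0.05], [0.585, -0.219, 0.05], [0.541, -0.253, 0.05]]
centre [ 0.53545764 -0.19557479  0.05      ]
scene or 139 [240.6259  161.02158] ((241.29269409179688, 161.6341552734375), (24.363107681274414, 7.496340751647949), 38.65980911254883)
```

View pics/crop0.png

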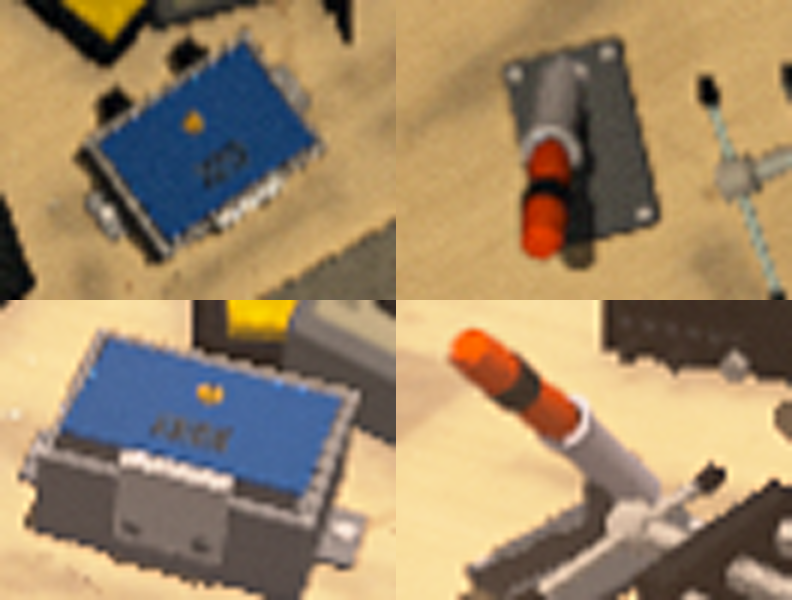

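The crops show the screw, the thumb pad, the clip and the driver's two ends. I'll triangulate them from both views.

Run:
```python
from h import *
ct=robot.get_calibration('top');cs=robot.get_calibration('scene')
P=dict(screw=((369.5,190.3),(379.7,250.7)),pad=((374,197.5),(377,257.2)),cap=((229.2,240),(234.3,155.5)),mouth=((230.8,223.3),(252.7,168)))
r={}
for k,(a,b) in P.items():
    r[k]=two(ray(ct,*a),ray(cs,*b));print(k,np.round(r[k],4),proj(ct,r[k])-a,proj(cs,r[k])-b)
d=r['cap']-r['mouth'];print(np.linalg.norm(d),np.degrees(np.arctan2(np.hypot(*d[:2]),d[2])),np.degrees(np.arctan2(d[1],d[0])))
d=r['screw']-r['pad'];print(np.degrees(np.arctan2(d[1],d[0])))
for n,z in(('screw',.052),('pad',.052)):print(n,plane(ct,*P[n][0],z),plane(cs,*P[n][1],z))
```

```text
screw [ 0.5482 -0.1866  0.0461] [-0.10908527  0.14935748] [ 0.25320431 -0.02455607]
pad [ 0.5251 -0.2017  0.0491] [ 0.12276682 -0.16851984] [-0.29065593  0.02657259]
cap [0.3833 0.2494 0.1488] [ 0.01484995 -0.02942667] [-0.03629426 -0.00022647]
mouth [0.4379 0.2611 0.0822] [ 0.22257447 -0.41683559] [-0.51980685  0.00566178]
0.08693542034939214 39.93906347369644 -167.94316835085894
33.079723273759946
screw [ 0.54791789 -0.18635512  0.052     ] [ 0.54312625 -0.19084514  0.052     ]
pad [ 0.52418804 -0.2009346   0.052     ] [ 0.52356348 -0.20415741  0.052     ]
```

Call:
{"op": "carry_out", "data": {
  "increments": [
    [0,[0,0,-40],0],
    [0,[-32,-35,0],0],
    [0,[-32,-35,0],0],
    [0,[-32,-35,0],0],
    [0,[-32,-35,0],0],
    [0,[-32,-35,0],0],
    [0,[-32,-35,0],0],
    [0,[-32,-35,0],0]
  ]
}}

```text
time: 0.9
tool_pos: [0.2994, 0.2298, 0.2591]
ee_rot: [-3.142, 0.0, 2.863]
wrist_force: [0.0, -0.4, -1.1]
width: 0.0939
finger_force: 0.0
```

Call:
{"op": "carry_out", "data": {
  "increments": [
    [0,[-32,-35,0],0],
    [0,[-32,-35,0],0],
    [0,[-32,-35,0],0],
    [0,[-32,-35,0],0],
    [0,[-32,-35,0],0],
    [0,[-32,-35,0],0],
    [0,[-32,-35,0],0],
    [0,[-32,-35,0],0]
  ]
}}

```text
time: 1.7
tool_pos: [0.4686, -0.11, 0.259]
ee_rot: [3.141, -0.001, 2.862]
wrist_force: [0.6, 0.0, -0.0]
width: 0.0941
finger_force: 0.0
```

Call:
{"op": "carry_out", "data": {
  "increments": [
    [0,[-32,-35,0],0],
    [0,[0,0,0],8.5],
    [0,[0,0,0],8.5],
    [0,[0,0,0],8.5],
    [0,[0,0,0],8.5],
    [0,[0,0,0],8.5],
    [0,[0,0,0],8.5],
    [0,[0,0,0],8.5]
  ]
}}

```text
time: 2.5
tool_pos: [0.4892, -0.1504, 0.2588]
ee_rot: [-3.141, -0.001, 1.818]
wrist_force: [0.2, -0.2, 0.6]
width: 0.0939
finger_force: 0.0
```

Call:
{"op": "carry_out", "data": {
  "increments": [
    [255,[0,0,0],8.5],
    [255,[0,0,0],8.5],
    [255,[0,0,0],8.5],
    [255,[0,0,0],8.5],
    [255,[0,0,0],8.5],
    [255,[0,0,0],8.5],
    [255,[0,0,0],8.5],
    [255,[0,0,0],8.5]
  ]
}}

```text
time: 3.3
tool_pos: [0.4892, -0.1504, 0.2588]
ee_rot: [-3.14, 0.001, 0.631]
wrist_force: [0.2, 0.8, 0.1]
width: 0.0336
finger_force: 0.0
```

Run:
```python
from h import *
o=robot.get_obs();print(o['time'],o['tool_pos'],np.degrees(o['ee_rot']),o['joint_positions'],o['width'])
c=robot.get_calibration('wrist');print(c['vfov'],np.round(c['T'],3).tolist())
i=robot.snapshot('wrist');cv2.imwrite('pics/w1.png',i);np.save('w1.npy',c)
```

```text
3.3 [ 0.48922166 -0.15040628  0.25877967] [-1.79932023e+02  3.40688075e-02  3.61726174e+01] [-4.09138427e-01 -1.52033997e-03  1.38562955e+00  8.87403387e-05
  1.75880767e+00  5.30343508e-01] 0.03357829681082122
67.4933533610706 [[0.591, -0.784, -0.19, 0.543], [-0.807, -0.574, -0.138, -0.111], [-0.001, 0.235, -0.972, 0.425], [0.0, 0.0, 0.0, 1.0]]
```

View pics/w1.png

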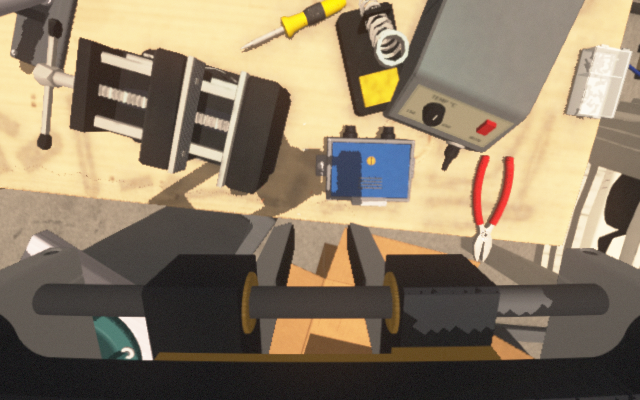

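The wrist view shows the cover square to the picture, with the screw at (371,160), the pad at (371,183) and the clip at (370,203). I'll measure these.

Run:
```python
from h import *
c=np.load('w1.npy',allow_pickle=True).item();i=cv2.imread('pics/w1.png')
h=cv2.cvtColor(i,cv2.COLOR_BGR2HSV);b=((abs(h[...,0].astype(int)-108)<16)&(h[...,1]>90)).astype(np.uint8);b[:130]=0;b[206:]=0;b[:,:315]=0;b[:,425:]=0
k=((h[...,0]>12)&(h[...,0]<32)&(h[...,1]>140)).astype(np.uint8);s=np.zeros_like(k);s[150:170,360:382]=k[150:170,360:382]
p=np.argwhere(s)[:,::-1].mean(0);print('screw',s.sum(),p,plane(c,*p,.0495))
r=cv2.minAreaRect(np.argwhere(b)[:,::-1].astype(np.float32));print(r)
g=cv2.cvtColor(i,cv2.COLOR_BGR2GRAY)
x,y=320,130
cv2.imwrite('pics/w1c.png',cv2.resize(i[125:215,310:430],None,fx=6,fy=6,interpolation=cv2.INTER_CUBIC))
for n,(u,v) in dict(pad=(371,183)).items():print(n,plane(c,u,v,.0515))
```

```text
screw 41 [370.68292683 160.17073171] [ 0.54755548 -0.18605472  0.0495    ]
((370.2503967285156, 169.49041748046875), (77.71178436279297, 53.61420440673828), 2.2025980949401855)
pad [ 0.52509958 -0.20395628  0.0515    ]
```

View pics/w1c.png

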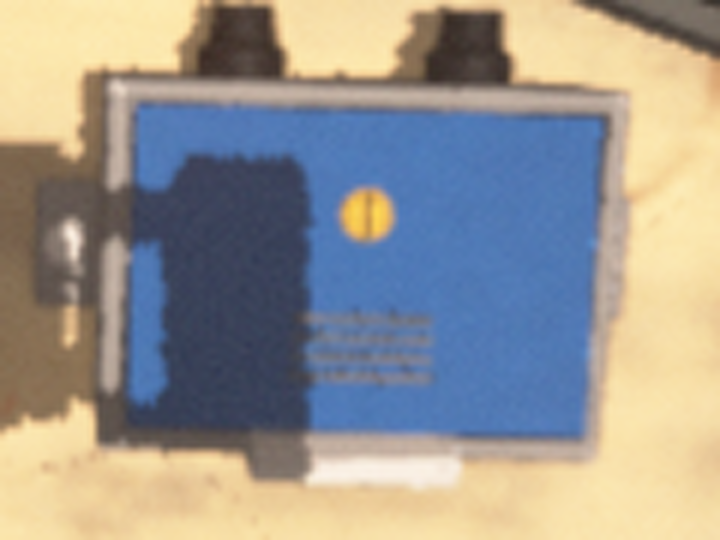

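Pad at (0.5245, -0.203). Moving over it with the jaws closed, then down to about 10 mm above.

Call:
{"op": "carry_out", "data": {
  "increments": [
    [255,[-2,32,0],1],
    [255,[-1,31,0],0],
    [255,[0,0,45],0],
    [255,[0,0,45],0],
    [255,[0,0,45],0],
    [255,[0,0,40],0],
    [255,[0,0,8],0],
    [255,[0,0,0],0]
  ]
}}

```text
time: 4.15
tool_pos: [0.523, -0.2026, 0.0749]
ee_rot: [-3.138, 0.002, 0.621]
wrist_force: [0.0, -1.0, -0.1]
width: 0.0006
finger_force: 0.0
```

Call:
{"op": "carry_out", "data": {
  "increments": [
    [255,[0,0,3],0],
    [255,[0,0,3],0],
    [255,[0,0,3],0],
    [255,[0,0,2],0],
    [255,[0,0,2],0],
    [255,[0,0,0],0]
  ]
}}

```text
time: 4.75
tool_pos: [0.5249, -0.2038, 0.0653]
ee_rot: [3.139, -0.001, 0.62]
wrist_force: [-1.2, 0.6, 4.4]
width: 0.0004
finger_force: 2.3
```

Call:
{"op": "carry_out", "data": {
  "increments": [
    [255,[0,0,2],0],
    [255,[0,0,2],0],
    [255,[0,0,0],0]
  ]
}}

```text
time: 5.05
tool_pos: [0.5242, -0.2033, 0.0593]
ee_rot: [3.141, -0.0, 0.62]
wrist_force: [0.1, -1.2, 0.9]
width: 0.0003
finger_force: 0.7
```

Call:
{"op": "carry_out", "data": {
  "increments": [
    [255,[0,0,2],0],
    [255,[0,0,2],0],
    [255,[0,0,0],0]
  ]
}}

```text
time: 5.35
tool_pos: [0.5243, -0.2033, 0.0592]
ee_rot: [3.141, -0.0, 0.62]
wrist_force: [-6.7, 2.5, 17.4]
width: 0.0003
finger_force: 8.3
```

Call:
{"op": "carry_out", "data": {
  "increments": [
    [255,[0,0,1.5],0],
    [255,[0,0,1.5],0],
    [255,[0,0,0],0]
  ]
}}

```text
time: 5.65
tool_pos: [0.5244, -0.2033, 0.0591]
ee_rot: [3.14, -0.001, 0.62]
wrist_force: [-10.5, 4.0, 28.1]
width: 0.0002
finger_force: 13.9
```

It snapped, and the tips now stop at 45 mm. I'll lift off and check the cover.

Call:
{"op": "carry_out", "data": {
  "increments": [
    [255,[0,0,-20],0],
    [255,[0,0,-40],0],
    [0,[0,0,-45],0],
    [0,[0,0,-45],0],
    [0,[0,0,-45],0],
    [0,[0,-32,-12],0],
    [0,[0,-32,0],0],
    [0,[0,0,0],0]
  ]
}}

```text
time: 6.45
tool_pos: [0.4858, -0.1488, 0.2605]
ee_rot: [3.141, -0.001, 0.623]
wrist_force: [-0.1, -0.2, -0.3]
width: 0.0451
finger_force: 0.0
```

Run:
```python
from h import *
c=robot.get_calibration('wrist');i=robot.snapshot('wrist');t=robot.snapshot('scene');o=robot.get_obs();print(o['tool_pos'],o['ee_rot'])
np.save('w2.npy',c);cv2.imwrite('pics/w2.png',i)
h=cv2.cvtColor(i,cv2.COLOR_BGR2HSV);k=((h[...,0]>12)&(h[...,0]<32)&(h[...,1]>140)).astype(np.uint8);s=np.zeros_like(k);s[145:180,350:392]=k[145:180,350:392]
p=np.argwhere(s)[:,::-1].mean(0);print('screw',s.sum(),p,plane(c,*p,.047))
a=cv2.resize(i[125:215,310:430],None,fx=4,fy=4,interpolation=cv2.INTER_CUBIC);b=cv2.resize(t[235:295,345:425],None,fx=4,fy=4,interpolation=cv2.INTER_CUBIC)
b=cv2.copyMakeBorder(b,0,a.shape[0]-b.shape[0],0,0,0);cv2.imwrite('pics/w2c.png',np.hstack([a[:,:480],b[:,:320]]))
```

```text
[ 0.48676075 -0.15081386  0.25913682] [-3.14158313e+00  9.57006913e-05  6.20867973e-01]
screw 38 [372.  158.5] [ 0.54697936 -0.18594138  0.047     ]
```

View pics/w2c.png

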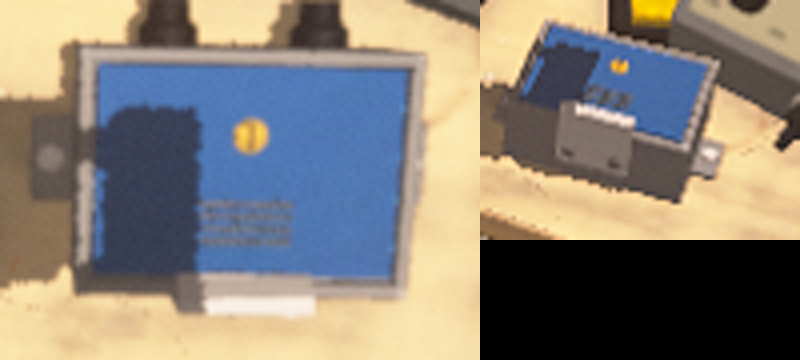

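The cover is seated flush, and the screw is at (0.547, -0.186, 0.047). Next, the driver.

Call:
{"op": "carry_out", "data": {
  "increments": [
    [0,[10,-45,0],0],
    [0,[11,-45,0],0],
    [0,[11,-45,0],0],
    [0,[11,-45,0],0],
    [0,[11,-45,0],0],
    [0,[11,-45,0],0],
    [0,[11,-45,0],0],
    [0,[11,-45,0],0]
  ]
}}

```text
time: 7.35
tool_pos: [0.3483, 0.1936, 0.2588]
ee_rot: [-3.142, 0.001, 0.619]
wrist_force: [0.3, 0.5, 0.2]
width: 0.0944
finger_force: 0.0
```

Call:
{"op": "carry_out", "data": {
  "increments": [
    [0,[10,-45,0],0],
    [0,[0,0,0],8],
    [0,[0,0,0],8],
    [0,[0,0,0],7.5],
    [0,[0,0,0],0],
    [0,[0,0,0],0]
  ]
}}

```text
time: 7.95
tool_pos: [0.331, 0.2347, 0.2588]
ee_rot: [3.141, 0.001, 0.212]
wrist_force: [0.1, -0.2, -0.7]
width: 0.0941
finger_force: 0.0
```

Run:
```python
from h import *
o=robot.get_obs();c=robot.get_calibration('wrist');i=robot.snapshot('wrist');print(o['tool_pos'],np.degrees(o['ee_rot']))
np.save('w3.npy',c);cv2.imwrite('pics/w3.png',i)
```

```text
[0.33099711 0.23470982 0.25883675] [1.79982021e+02 7.22414451e-02 1.21454428e+01]
```

View pics/w3.png

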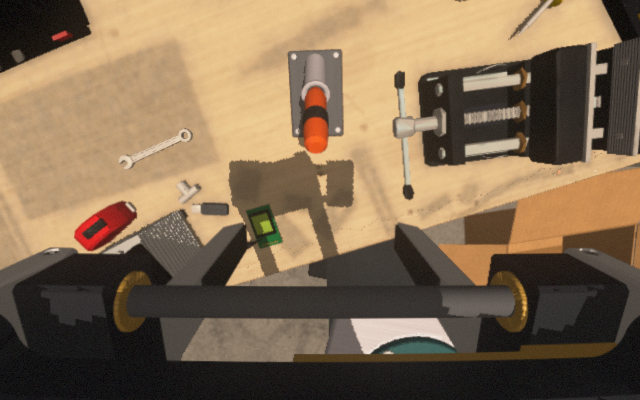

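The wrist view shows the handle running straight down the picture, from the mouth at (315,88) to the cap at (316,143). The tool is already aligned with it.

Run:
```python
from h import *
c=np.load('w3.npy',allow_pickle=True).item();i=cv2.imread('pics/w3.png');cs=robot.get_calibration('scene')
h=cv2.cvtColor(i,cv2.COLOR_BGR2HSV);b=((h[...,0]<14)&(h[...,1]>140)&(h[...,2]>110)).astype(np.uint8);b[:60]=0;b[170:]=0;b[:,:290]=0;b[:,345:]=0
p=np.argwhere(b);print(p.min(0),p.max(0))
for v in range(92,156,5):
    q=p[p[:,0]==v][:,1]
    if len(q):print(v,q.min(),q.max(),end=' | ')
print()
print('mouth',plane(c,314.8,88,.088))
capc=(316,142)
print('cap@.16',plane(c,*capc,.1605),'2view',two(ray(c,*capc),ray(cs,234.3,155.5)))
T=np.array(robot.get_obs()['tool_pos']);print('vis. grip proj test')
m=plane(c,314.8,88,.088);a=np.radians(12.1)
for t in(36,38,40):
    t=np.radians(t);d=np.array([-np.sin(t)*np.cos(a),-np.sin(t)*np.sin(a),np.cos(t)])
    print(np.round(m+.061*d,4),np.round(m+.092*d,4),proj(c,m+.092*d),proj(cs,m+.092*d))
```

```text
[ 87 304] [153 328]
92 308 322 | 97 306 325 | 102 305 325 | 107 305 325 | 117 311 320 | 122 305 326 | 127 304 327 | 132 304 327 | 137 304 327 | 142 304 327 | 147 305 326 | 152 311 321 | 
mouth [0.43477441 0.26230034 0.088     ]
cap@.16 [0.38311447 0.24903352 0.1605    ] 2view [0.38284575 0.24893276 0.14922451]
vis. grip proj test
[0.3997 0.2548 0.1374] [0.3819 0.251  0.1624] [313.49297685 143.02916635] [233.01095833 151.15038549]
[0.3981 0.2544 0.1361] [0.3794 0.2504 0.1605] [313.55206748 145.88863187] [232.33713324 152.10400017]
[0.3964 0.2541 0.1347] [0.377  0.2499 0.1585] [313.61191086 148.60885813] [231.68705562 153.07669047]
```

Call:
{"op": "carry_out", "data": {
  "increments": [
    [0,[36,-1,0],0],
    [0,[35,-2,0],0],
    [0,[0,0,45],0],
    [0,[0,0,45],0],
    [0,[0,0,30],0],
    [0,[0,0,10],0],
    [0,[0,0,0],0]
  ]
}}

```text
time: 8.7
tool_pos: [0.3987, 0.252, 0.128]
ee_rot: [3.141, 0.003, 0.21]
wrist_force: [0.2, 0.2, 0.7]
width: 0.0941
finger_force: 0.0
```

Call:
{"op": "carry_out", "data": {
  "increments": [
    [255,[0,0,0],0],
    [255,[0,0,0],0],
    [255,[0,0,0],0],
    [255,[0,0,0],0],
    [255,[0,0,0],0],
    [255,[0,0,0],0],
    [255,[0,0,0],0],
    [255,[0,0,0],0]
  ]
}}

```text
time: 9.5
tool_pos: [0.3993, 0.2526, 0.1294]
ee_rot: [-3.142, 0.0, 0.21]
wrist_force: [-0.5, 1.1, -0.5]
width: 0.0334
finger_force: 0.0
```

Call:
{"op": "carry_out", "data": {
  "increments": [
    [255,[0,0,0],0],
    [255,[0,0,0],0],
    [255,[0,0,0],0],
    [255,[0,0,0],0]
  ]
}}

```text
time: 9.9
tool_pos: [0.3994, 0.2531, 0.1296]
ee_rot: [-3.14, -0.0, 0.21]
wrist_force: [-0.2, 2.4, -0.2]
width: 0.0234
finger_force: 29.8
```

Run:
```python
from h import *
s=robot.snapshot('scene');i=robot.snapshot('wrist');o=robot.get_obs();print(o)
a=cv2.resize(s[120:220,190:310],None,fx=4,fy=4,interpolation=cv2.INTER_CUBIC);b=i[:,160:480]
cv2.imwrite('pics/g1.png',np.hstack([a,b]))
```

```text
{'time': 10.0, 'joint_positions': array([ 4.44065660e-01, -5.02695283e-02,  1.68984561e+00,  8.66564943e-04,
        1.50135890e+00,  1.80467832e+00]), 'qvel': array([ 2.60194647e-04, -2.20608116e-06, -9.51788667e-04, -7.43351975e-04,
       -1.01518862e-03, -1.21792431e-03]), 'joint_torque': array([ -1.08228341, -27.14891195, -28.79607081,  -0.86482074,
         0.31974678,   0.05792306]), 'tool_pos': array([0.39939448, 0.25301601, 0.12958707]), 'ee_rot': array([-3.14059926e+00, -4.39383555e-04,  2.10123610e-01]), 'wrist_force': array([0.75947596, 3.13064417, 0.87082284]), 'wrist_torque': array([0.54872825, 0.14786761, 0.07642413]), 'finger_force': 29.822222096845508, 'width': 0.022627475787341006}
```

View pics/g1.png

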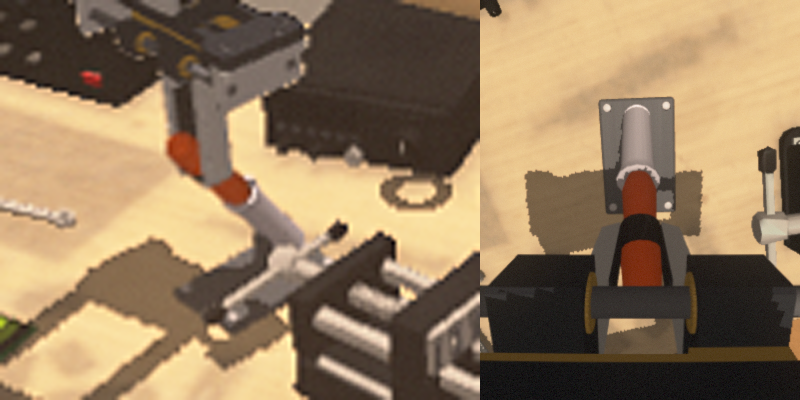

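Firm grip across the handle at the band. Drawing 72 mm along the axis, which leaves about 8 mm of blade in the mouth to pivot against.

Call:
{"op": "carry_out", "data": {
  "increments": [
    [255,[-11,0,-14],0],
    [255,[-11,0,-14],0],
    [255,[-11,0,-14],0],
    [255,[-11,0,-14],0],
    [255,[0,0,0],0],
    [255,[0,0,0],0]
  ]
}}

```text
time: 10.6
tool_pos: [0.3565, 0.243, 0.1852]
ee_rot: [3.141, -0.0, 0.21]
wrist_force: [-0.2, -0.0, -1.6]
width: 0.0231
finger_force: 29.8
```

Run:
```python
from h import *
s=robot.snapshot('scene');i=robot.snapshot('wrist');o=robot.get_obs();print(o['time'],o['tool_pos'],o['wrist_force'],o['width'])
a=cv2.resize(s[110:210,180:300],None,fx=4,fy=4,interpolation=cv2.INTER_CUBIC);b=i[:,160:480]
cv2.imwrite('pics/g2.png',np.hstack([a,b]))
```

```text
10.7 [0.35627009 0.24298936 0.18432262] [ 0.5718614   0.33473104 -1.47503318] 0.022534125856895244
```

View pics/g2.png

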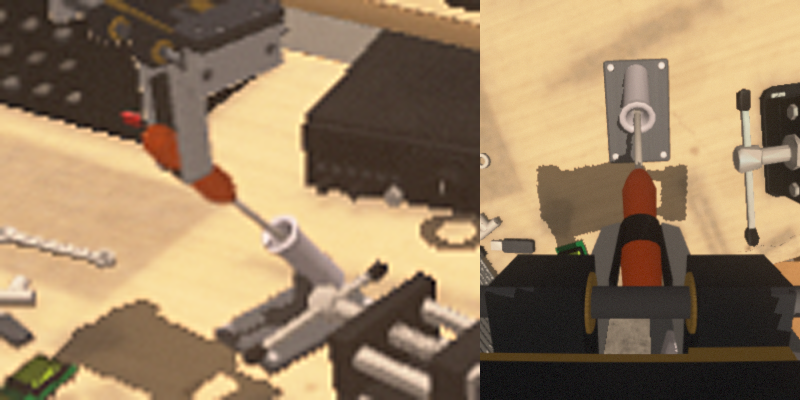

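The shaft is drawn out with its tip still in the mouth. I'll add an angle measure from the handle's nose in the wrist view, calibrated at the present 38°, then swing.

```bash
cat > ang.py <<'E'
from h import *
def ang():
    o=robot.get_obs();c=robot.get_calibration('wrist');i=robot.snapshot('wrist')
    R=Ro.from_euler('xyz',o['ee_rot']).as_matrix();p=o['tool_pos']
    h=cv2.cvtColor(i,cv2.COLOR_BGR2HSV);b=((h[...,0]<14)|(h[...,0]>175))&(h[...,1]>140)&(h[...,2]>60)
    b=b.astype(np.uint8);b[:,:285]=0;b[:,355:]=0;b[345:]=0
    n,l,st,_=cv2.connectedComponentsWithStats(b);ks=[k for k in range(1,n) if st[k,4]>100]
    q=np.argwhere(np.isin(l,ks));v=q[:,0].min();u=q[q[:,0]<=v+1][:,1].mean()
    O,d=ray(c,u,v+.5);n=R[:,1];X=O+d*(n@(p-O))/(n@d);L=R.T@(X-p)
    L[2]+=.005
    print('t',o['time'],'tcp',np.round(p,4),'F',np.round(o['wrist_force'],1),'w',round(o['width'],4))
    print('nose px',u,v,'rel grasp mm',np.round(L*1e3,1),'dist',np.hypot(L[0],L[2])*1e3,'tilt',np.degrees(np.arctan2(L[0],L[2])))
    return i
if __name__=='__main__':
    i=ang();import sys;cv2.imwrite(f'pics/a{sys.argv[1]}.png',i)
    s=robot.snapshot('scene');cv2.imwrite(f'pics/s{sys.argv[1]}.png',s)
    h=cv2.cvtColor(s,cv2.COLOR_BGR2HSV);b=((h[...,0]<14)&(h[...,1]>150)&(h[...,2]>90)).astype(np.uint8)
    b[:105]=0;b[215:]=0;b[:,:190]=0;b[:,300:]=0
    q=np.argwhere(b)[:,::-1].astype(np.float32)
    print('scene orange',len(q),q.mean(0),cv2.fitLine(q,cv2.DIST_L2,0,.01,.01).ravel()[:2])
E
python3 ang.py 1
```

```text
t 10.7 tcp [0.3563 0.243  0.1843] F [ 0.6  0.3 -1.5] w 0.0225
nose px 318.7142857142857 169 rel grasp mm [ 51.1  -0.  -47.9] dist 70.03648710729547 tilt 133.16134735701868
scene orange 145 [224.77242 149.68965] [0.7789025  0.62714505]
```

Call:
{"op": "carry_out", "data": {
  "increments": [
    [255,[8,0,-5],0],
    [255,[8,0,-5],0],
    [255,[8,0,-4],0],
    [255,[8,0,-4],0],
    [255,[0,0,0],0],
    [255,[0,0,0],0]
  ]
}}

```text
time: 11.4
tool_pos: [0.3882, 0.2501, 0.2035]
ee_rot: [3.141, -0.001, 0.21]
wrist_force: [-1.7, 0.4, -1.0]
width: 0.0228
finger_force: 30.0
```

```bash
python3 ang.py 2
```

```text
t 11.4 tcp [0.3882 0.2501 0.2035] F [-1.7  0.4 -1. ] w 0.0228
nose px 319.09090909090907 183 rel grasp mm [ 38.6  -0.  -10. ] dist 39.87829819383266 tilt 104.57197747091692
scene orange 162 [232.11111 140.87038] [0.7632853 0.6460616]
```

```bash
python3 - <<'E'
s=open('ang.py').read()
a=s.index("    O,d=ray");b=s.index("    print('t'")
s=s[:a]+"""    O,d=ray(c,u,v+.5);g=p-.005*R[:,2];A=(R.T@(O-g))[[0,2]];D=(R.T@d)[[0,2]];D/=np.hypot(*D)
    k=-(A@D);r=.061;t=k+np.sqrt(max(0,k*k-A@A+r*r));L=A+t*D;L=np.array([L[0],0,L[1]])
"""+s[b:]
open('ang.py','w').write(s)
E
python3 ang.py 3
python3 - <<'E'
# offline estimate for first picture
import sys;sys.path.insert(0,'.')
E
```

```text
t 11.5 tcp [0.388  0.2501 0.2035] F [-0.4  0.3 -1.8] w 0.0224
nose px 319.38461538461536 183 rel grasp mm [26.4  0.  55. ] dist 60.99999999999985 tilt 25.66503963662589
scene orange 162 [232.21605 140.98148] [0.75841415 0.651773  ]
```

It is pivoting (about 26°). Continuing the arc.

Call:
{"op": "carry_out", "data": {
  "increments": [
    [255,[9,0,-3],0],
    [255,[8,0,-3],0],
    [255,[9,0,-2],0],
    [255,[9,0,-1],0],
    [255,[7,0,-1],0],
    [255,[0,0,0],0],
    [255,[0,0,0],0]
  ]
}}

```text
time: 12.3
tool_pos: [0.4294, 0.259, 0.2135]
ee_rot: [-3.141, -0.001, 0.21]
wrist_force: [-0.5, 0.3, -0.7]
width: 0.022
finger_force: 30.0
```

```bash
python3 ang.py 4
```

```text
t 12.3 tcp [0.4294 0.259  0.2135] F [-0.5  0.3 -0.7] w 0.022
nose px 320.0769230769231 207 rel grasp mm [ 6.6  0.  60.6] dist 61.000000000000114 tilt 6.244504961346413
scene orange 158 [242.22151 135.25316] [0.8520156  0.52351636]
```

Run:
```python
from h import *
for k in(1,4):
    s=cv2.imread(f'pics/s{k}.png');h=cv2.cvtColor(s,cv2.COLOR_BGR2HSV);b=((h[...,0]<14)&(h[...,1]>150)&(h[...,2]>90)).astype(np.uint8)
    b[:105]=0;b[215:]=0;b[:,:190]=0;b[:,300:]=0
    n,l,st,ce=cv2.connectedComponentsWithStats(b);print(k,[(st[j].tolist(),np.round(ce[j],1).tolist()) for j in range(1,n) if st[j,4]>3])
s=cv2.imread('pics/s4.png');i=cv2.imread('pics/a4.png')
cv2.imwrite('pics/g4.png',np.hstack([cv2.resize(s[90:190,190:310],None,fx=4,fy=4,interpolation=cv2.INTER_CUBIC),i[:,160:480]]))
```

```text
1 [([210, 138, 5, 4, 13], [212.3, 139.4]), ([215, 141, 10, 12, 74], [220.0, 146.0]), ([228, 152, 11, 9, 58], [233.7, 156.7])]
4 [([240, 119, 6, 13, 64], [242.4, 125.2]), ([243, 137, 8, 13, 81], [246.9, 142.5]), ([210, 138, 5, 4, 13], [212.3, 139.4])]
```

Run:
```python
from h import *
cs=robot.get_calibration('scene');a=.210;hx=np.array([np.cos(a),np.sin(a),0])
for k,tcp,hi,lo in((1,[.3563,.243,.1843],(220,146),(233.7,156.7)),(4,[.4294,.259,.2135],(242.4,125.2),(246.9,142.5))):
    g=np.array(tcp)+[0,0,.005];m=np.subtract(lo,hi);print(k,'meas',np.degrees(np.arctan2(*m)))
    for t in((30,35,40,45) if k==1 else(-5,0,5,10,15)):
        T=np.radians(t);d=hx*np.sin(T)+[0,0,-np.cos(T)]
        q=proj(cs,g+.045*d)-proj(cs,g-.02*d);print(t,round(np.degrees(np.arctan2(*q)),1),proj(cs,g+.061*d),proj(cs,g-.031*d))
```

```text
1 meas 52.00938425662126
30 41.9 [235.70230486 159.04536617] [218.25770856 139.61923977]
35 48.4 [236.88490047 157.5575211 ] [217.61084022 140.41661121]
40 54.9 [237.97499965 155.99021707] [217.01622258 141.261289  ]
45 61.5 [238.96542639 154.35403761] [216.47871564 142.14645288]
4 meas 14.580420397203781
-5 1.6 [245.96478624 147.25682892] [245.10648041 116.55143208]
0 6.1 [247.46791637 146.64519858] [244.30631913 116.83356367]
5 10.7 [248.94841146 145.89304504] [243.51248822 117.19642347]
10 15.6 [250.39621844 145.00656542] [242.7313559  117.63742437]
15 20.8 [251.80162458 143.99270356] [241.96922935 118.15330453]
```

About 8° remains, so a little further.

Call:
{"op": "carry_out", "data": {
  "increments": [
    [255,[6,0,0],0],
    [255,[6,0,0],0],
    [255,[5,0,0],0],
    [255,[0,0,0],0],
    [255,[0,0,0],0]
  ]
}}

```text
time: 12.9
tool_pos: [0.4456, 0.2625, 0.2134]
ee_rot: [-3.141, -0.0, 0.21]
wrist_force: [-0.9, -1.3, 0.3]
width: 0.0227
finger_force: 30.0
```

```bash
cat > sc.py <<'E'
from h import *
import sys
from scipy.optimize import brentq
def sc(box=(225,105,75,75)):
    o=robot.get_obs();s=robot.snapshot('scene');u,v,w,hh=box
    h=cv2.cvtColor(s,cv2.COLOR_BGR2HSV);b=((h[...,0]<14)&(h[...,1]>150)&(h[...,2]>90)).astype(np.uint8)[v:v+hh,u:u+w].copy()
    n,l,st,ce=cv2.connectedComponentsWithStats(b);C=sorted([ce[j]+[u,v] for j in range(1,n) if st[j,4]>20],key=lambda c:c[1])
    m=C[-1]-C[0];M=np.degrees(np.arctan2(*m));cs=robot.get_calibration('scene')
    R=Ro.from_euler('xyz',o['ee_rot']).as_matrix();g=o['tool_pos']-.005*R[:,2]
    def f(t):
        d=R[:,0]*np.sin(t)+R[:,2]*np.cos(t);return np.degrees(np.arctan2(*(proj(cs,g+.045*d)-proj(cs,g-.02*d))))-M
    print('scene blobs',[np.round(c,1).tolist() for c in C],'tilt',np.degrees(brentq(f,-.8,.8)))
    return s
if __name__=='__main__':
    cv2.imwrite(f'pics/s{sys.argv[1]}.png',sc())
E
python3 ang.py 5|head -2; python3 sc.py 5
```

```text
t 12.9 tcp [0.4456 0.2625 0.2134] F [-0.9 -1.3  0.3] w 0.0227
nose px 319.92857142857144 216 rel grasp mm [-0.7  0.  61. ] dist 60.99999999999997 tilt -0.6314763807566453
scene blobs [[247.5, 123.2], [249.8, 140.7]] tilt 2.2440861144788657
```

Call:
{"op": "carry_out", "data": {
  "increments": [
    [255,[2,0,0],0],
    [255,[0,0,0],0],
    [255,[0,0,-15],0],
    [255,[0,0,-25],0],
    [255,[0,0,-30],0],
    [255,[0,0,-30],0],
    [255,[0,0,-20],0],
    [255,[0,0,0],0]
  ]
}}

```text
time: 13.85
tool_pos: [0.4491, 0.2634, 0.3389]
ee_rot: [-3.139, -0.011, 0.21]
wrist_force: [-0.2, -0.5, -0.1]
width: 0.0224
finger_force: 30.0
```

```bash
python3 ang.py 6|head -2
python3 - <<'E'
from sc import *
cv2.imwrite('pics/s6.png',sc((225,60,75,100)))
E
```

```text
t 13.85 tcp [0.4491 0.2634 0.3389] F [-0.2 -0.5 -0.1] w 0.0224
nose px 319.3157894736842 216 rel grasp mm [-0.7  0.  61. ] dist 60.99999999999983 tilt -0.6406886714763076
scene blobs [[244.0, 80.7], [246.5, 100.5]] tilt 1.8741271771695314
```

It's out and upright. Crossing over to the enclosure at height.

Call:
{"op": "carry_out", "data": {
  "increments": [
    [255,[0,20,0],0],
    [255,[0,40,0],0],
    [255,[0,40,0],0],
    [255,[0,40,0],0],
    [255,[0,40,0],0],
    [255,[0,40,0],0],
    [255,[0,40,0],0],
    [255,[0,40,0],0]
  ]
}}

```text
time: 14.8
tool_pos: [0.5094, -0.0323, 0.3315]
ee_rot: [-3.141, 0.003, 0.21]
wrist_force: [0.5, 0.2, -1.5]
width: 0.0223
finger_force: 30.0
```

Call:
{"op": "carry_out", "data": {
  "increments": [
    [255,[1,40,0],0],
    [255,[1,40,0],0],
    [255,[0,40,0],0],
    [255,[0,25,0],0],
    [255,[0,15,0],0],
    [255,[0,0,0],0],
    [255,[0,0,0],0]
  ]
}}

```text
time: 15.5
tool_pos: [0.5449, -0.1859, 0.3327]
ee_rot: [-3.14, 0.001, 0.21]
wrist_force: [0.0, -0.6, -1.2]
width: 0.0221
finger_force: 30.0
```

Call:
{"op": "carry_out", "data": {
  "increments": [
    [255,[0,0,20],0],
    [255,[0,0,30],0],
    [255,[0,0,30],0],
    [255,[0,0,20],0],
    [255,[0,0,10],0],
    [255,[0,0,0],0],
    [255,[0,0,0],0]
  ]
}}

```text
time: 16.2
tool_pos: [0.5456, -0.1861, 0.2249]
ee_rot: [3.141, -0.002, 0.211]
wrist_force: [-0.5, -0.2, -1.5]
width: 0.023
finger_force: 30.0
```

```bash
python3 ang.py 7|head -2
python3 - <<'E'
from sc import *
c=robot.get_calibration('scene');o=robot.get_obs();print(o['tool_pos'],o['ee_rot'])
g=o['tool_pos']+[0,0,.005];print(proj(c,g),proj(c,g-[0,0,.141]),proj(c,[.547,-.186,.047]))
s=sc((340,120,90,125));cv2.imwrite('pics/s7.png',s)
i=cv2.imread('pics/a7.png')
a=cv2.resize(s[150:280,335:425],(360,520),interpolation=cv2.INTER_CUBIC)
b=cv2.copyMakeBorder(i[:,140:540],0,120,0,0,0);cv2.imwrite('pics/f7.png',np.hstack([a,b[:520]]))
E
```

```text
t 16.2 tcp [ 0.5456 -0.1861  0.2249] F [-0.5 -0.2 -1.5] w 0.023
nose px 319.7894736842105 216 rel grasp mm [-0.7  0.  61. ] dist 61.00000000000001 tilt -0.6361667173851292
[ 0.5458954  -0.1866872   0.22553711] [ 3.13961626e+00 -2.95046063e-03  2.10419906e-01]
[386.6382759 188.2858797] [380.85630702 237.51923895] [379.44150362 250.43478509]
scene blobs [[385.3, 186.0], [383.0, 207.3]] tilt 0.4248710791766641
```

View pics/f7.png

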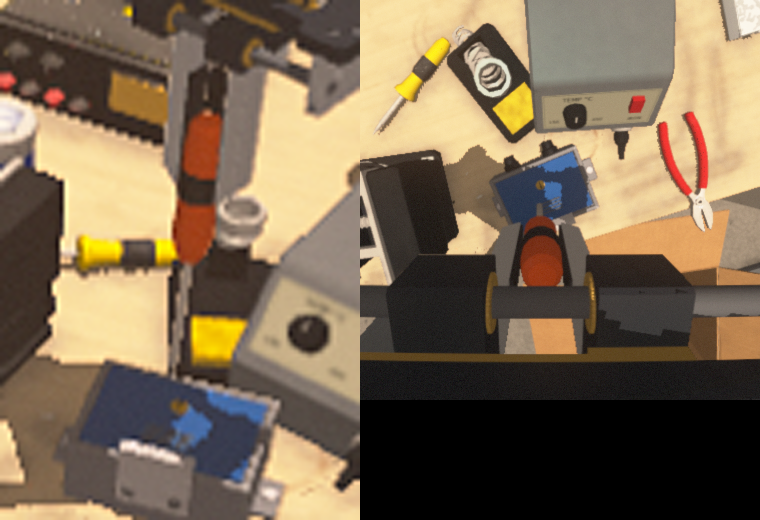

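The final view shows the driver upright. In the scene, the blade's tip is near pixel (379,244) and the screw near (379.5,251.5). I'll locate the tip numerically in both views.

Run:
```python
from h import *
s=cv2.imread('pics/s7.png');i=cv2.imread('pics/a7.png')
print('scene V/sat cols 372-388')
hs=cv2.cvtColor(s,cv2.COLOR_BGR2HSV)
for v in range(232,256):print(v,' '.join('%3d/%3d'%(hs[v,u,2],hs[v,u,1]) for u in range(374,388)))
print('wrist cols 310-330')
hs=cv2.cvtColor(i,cv2.COLOR_BGR2HSV)
for v in range(180,220):print(v,' '.join('%3d/%3d'%(hs[v,u,2],hs[v,u,1]) for u in range(312,330)))
```

```text
scene V/sat cols 372-388
232 235/ 92 234/ 93 232/100  61/ 79 137/ 73 134/ 61 140/ 66  54/ 61 116/154 255/255 250/255 246/255 245/255 245/255
233 235/ 90 233/ 91 233/ 94  61/ 71 126/ 69 138/ 61 149/ 74  56/ 55 120/155 255/255 253/255 248/255 245/255 244/255
234 236/ 90 235/ 90 235/ 92  62/ 70 128/ 64 136/ 60 116/ 73  55/ 60 117/148 255/255 252/255 248/255 247/255 245/255
235 237/ 88 235/ 91 234/ 94  61/ 71 132/ 60 130/ 67  56/ 77  59/ 56 109/143 253/255 250/255 247/255 247/255 247/255
236 239/ 86 237/ 86 234/ 95 120/ 89 129/ 61 134/ 59  59/ 82  60/ 72 100/135 239/255 248/255 246/255 248/255 250/255
237 237/ 87 235/ 87 233/ 93 152/ 84 131/ 58 132/ 60  61/ 79  60/ 72  90/133 219/243 249/255 248/255 250/255 252/255
238 238/ 90 235/ 90 233/ 91 135/ 76 129/ 57 139/ 66  60/ 81  64/ 60  85/120 199/220 237/255 237/255 241/255 249/255
239 239/ 91 235/ 92 233/ 92 135/ 64 130/ 63 156/ 75  58/ 88  59/ 69  79/107 169/219 187/237 185/225 187/235 207/250
240 238/ 95 236/ 96 235/ 94 122/ 56 132/ 60 122/ 75  62/ 78  62/ 74  76/114 145/209 139/193 140/199 136/204 137/203
241 244/ 94 241/ 94 238/ 95  99
[... 6947 characters left out ...]
/ 46 102/ 98 103/ 99 106/ 99 103/ 97 102/ 98  94/ 90  70/ 58  65/ 55  74/ 86  69/107  75/116  77/109  77/ 99
216  73/108  70/ 66  66/ 54  76/ 87 101/144 112/153 111/161 114/150 113/153 107/153 109/152  97/145  93/118  83/ 98  69/ 48  70/ 84  76/ 94  81/113
217  65/ 55  80/ 99  95/137 101/164 110/195 115/188 115/184 115/193 113/196 113/192 114/186 113/183 111/184 107/176  94/133  83/104  76/ 60 103/ 99
218  94/157 105/170 112/189 116/196 115/206 114/199 115/195 113/203 115/193 115/195 115/193 114/195 113/203 116/191 113/183 112/162 104/108  93/ 63
219 112/196 112/194 113/196 113/203 114/217 116/202 115/200 116/193 114/208 117/194 116/202 114/195 115/193 116/185 113/199 115/180 111/188 111/138
```

Run:
```python
from h import *
cw=robot.get_calibration('wrist');cs=robot.get_calibration('scene')
o=robot.get_obs();R=Ro.from_euler('xyz',o['ee_rot']).as_matrix()
t=two(ray(cw,319.3,203.5),ray(cs,378.2,243.7));s=two(ray(cw,319.6,184.8),ray(cs,379.5,251.3))
print('tip',t,'res',proj(cw,t),proj(cs,t));print('screw',s,'res',proj(cw,s),proj(cs,s))
print('screw plane wrist',plane(cw,319.6,184.8,.047),'scene',plane(cs,379.5,251.3,.047))
for z in(.065,.07,.075,.08):print(z,'tip wrist',plane(cw,319.3,203.5,z),proj(cs,plane(cw,319.3,203.5,z)))
print('tip in tool',R.T@(t-o['tool_pos']))
```

```text
tip [ 0.53398889 -0.19046792  0.07950831] res [320.41509099 202.90649866] [377.63575559 243.53733389]
screw [ 0.54676809 -0.18681769  0.04490508] res [319.57782313 184.81210955] [379.51211052 251.30311114]
screw plane wrist [ 0.54717465 -0.1867579   0.047     ] scene [ 0.54516784 -0.18837738  0.047     ]
0.065 tip wrist [ 0.52948179 -0.19018521  0.065     ] [375.56482395 248.76131714]
0.07 tip wrist [ 0.53072674 -0.18992547  0.07      ] [376.07643643 246.93322201]
0.075 tip wrist [ 0.5319717  -0.18966573  0.075     ] [376.59019889 245.09664695]
0.08 tip wrist [ 0.53321665 -0.18940599  0.08      ] [377.1061199  243.25155087]
tip in tool [-0.01274094  0.00083849  0.14586689]
```

By triangulation the tip is 12.7 mm off in tool -x, so the driver leans about 4.8° past upright. I'll go back to the mouth and nudge it straight.

Call:
{"op": "carry_out", "data": {
  "increments": [
    [255,[0,0,-20],0],
    [255,[0,0,-30],0],
    [255,[0,0,-30],0],
    [255,[0,0,-20],0],
    [255,[0,0,-10],0],
    [255,[0,-20,0],0],
    [255,[0,-40,0],0],
    [255,[0,-40,0],0]
  ]
}}

```text
time: 17.15
tool_pos: [0.5233, -0.0872, 0.3317]
ee_rot: [-3.139, 0.002, 0.209]
wrist_force: [0.4, 1.0, -1.5]
width: 0.0227
finger_force: 30.0
```

Call:
{"op": "carry_out", "data": {
  "increments": [
    [255,[0,-40,0],0],
    [255,[0,-40,0],0],
    [255,[0,-40,0],0],
    [255,[0,-40,0],0],
    [255,[-1,-40,0],0],
    [255,[-1,-40,0],0],
    [255,[0,-40,0],0],
    [255,[0,-40,0],0]
  ]
}}

```text
time: 17.95
tool_pos: [0.4535, 0.2258, 0.3321]
ee_rot: [-3.141, 0.002, 0.211]
wrist_force: [0.1, -0.4, 0.0]
width: 0.0225
finger_force: 30.0
```

Call:
{"op": "carry_out", "data": {
  "increments": [
    [255,[0,-25,0],0],
    [255,[0,-15,0],0],
    [255,[0,0,0],0],
    [255,[0,0,0],0],
    [255,[0,0,0],0]
  ]
}}

```text
time: 18.45
tool_pos: [0.4475, 0.2617, 0.3333]
ee_rot: [3.141, 0.0, 0.208]
wrist_force: [0.0, 0.9, -0.3]
width: 0.0225
finger_force: 30.0
```

```bash
python3 ang.py 8|head -2;python3 -c "
from h import *
o=robot.get_obs();R=Ro.from_euler('xyz',o['ee_rot']).as_matrix();print(R.T@(np.array([.4474,.263,.25])-o['tool_pos']))"
```

```text
t 18.45 tcp [0.4475 0.2617 0.3333] F [ 0.   0.9 -0.3] w 0.0225
nose px 319.0 216 rel grasp mm [-0.7  0.  61. ] dist 61.00000000000009 tilt -0.6402767048170109
[ 2.15663047e-06 -1.38808687e-03  8.35586654e-02]
```

Call:
{"op": "carry_out", "data": {
  "increments": [
    [255,[-4,-1,20],0],
    [255,[0,0,30],0],
    [255,[0,0,30],0],
    [255,[0,0,20],0],
    [255,[0,0,10],0],
    [255,[0,0,8],0],
    [255,[0,0,0],0],
    [255,[0,0,0],0]
  ]
}}

```text
time: 19.35
tool_pos: [0.4438, 0.263, 0.2167]
ee_rot: [-3.141, -0.002, 0.21]
wrist_force: [-0.3, 0.4, -1.3]
width: 0.0226
finger_force: 30.0
```

Call:
{"op": "carry_out", "data": {
  "increments": [
    [255,[-5,0,0],0],
    [255,[-4,0,0],0],
    [255,[-3,0,0],0],
    [255,[0,0,0],0],
    [255,[0,0,0],0]
  ]
}}

```text
time: 19.85
tool_pos: [0.4321, 0.2607, 0.2165]
ee_rot: [-3.141, -0.003, 0.21]
wrist_force: [2.2, 0.5, 1.6]
width: 0.0224
finger_force: 30.0
```

```bash
python3 ang.py 9|head -2
```

```text
t 19.85 tcp [0.4321 0.2607 0.2165] F [2.2 0.5 1.6] w 0.0224
nose px 319.7142857142857 214 rel grasp mm [ 0.9  0.  61. ] dist 61.00000000000003 tilt 0.8719814526596648
```

Call:
{"op": "carry_out", "data": {
  "increments": [
    [255,[-4,0,0],0],
    [255,[-4,0,0],0],
    [255,[0,0,0],0],
    [255,[0,0,0],0]
  ]
}}

```text
time: 20.35
tool_pos: [0.4234, 0.2588, 0.2157]
ee_rot: [-3.141, -0.0, 0.21]
wrist_force: [1.4, 0.1, 2.4]
width: 0.0225
finger_force: 30.0
```

```bash
python3 ang.py 10|head -2
```

```text
t 20.35 tcp [0.4234 0.2588 0.2157] F [1.4 0.1 2.4] w 0.0225
nose px 319.5 210 rel grasp mm [ 4.2  0.  60.9] dist 61.00000000000007 tilt 3.9432353806044866
```

Call:
{"op": "carry_out", "data": {
  "increments": [
    [255,[0,0,-15],0],
    [255,[0,0,-25],0],
    [255,[0,0,-30],0],
    [255,[0,0,-30],0],
    [255,[0,0,-18],0],
    [255,[0,20,0],0],
    [255,[0,40,0],0],
    [255,[0,40,0],0]
  ]
}}

```text
time: 21.25
tool_pos: [0.4434, 0.1603, 0.3331]
ee_rot: [-3.141, 0.004, 0.212]
wrist_force: [1.0, -0.9, -1.9]
width: 0.0223
finger_force: 30.0
```

Call:
{"op": "carry_out", "data": {
  "increments": [
    [255,[4,40,0],0],
    [255,[4,40,0],0],
    [255,[4,40,0],0],
    [255,[4,40,0],0],
    [255,[4,40,0],0],
    [255,[4,40,0],0],
    [255,[4,40,0],0],
    [255,[0,40,0],0]
  ]
}}

```text
time: 22.05
tool_pos: [0.538, -0.1472, 0.3326]
ee_rot: [-3.139, 0.003, 0.21]
wrist_force: [0.1, 0.2, -1.3]
width: 0.0225
finger_force: 30.0
```

Call:
{"op": "carry_out", "data": {
  "increments": [
    [255,[0,25,0],0],
    [255,[0,15,0],0],
    [255,[0,0,20],0],
    [255,[0,0,30],0],
    [255,[0,0,30],0],
    [255,[0,0,18],0],
    [255,[0,0,6],0],
    [255,[0,0,0],0]
  ]
}}

```text
time: 22.85
tool_pos: [0.5462, -0.1844, 0.2285]
ee_rot: [-3.139, 0.002, 0.211]
wrist_force: [-0.5, 0.1, -0.4]
width: 0.0227
finger_force: 30.0
```

```bash
python3 ang.py 11|head -2
python3 - <<'E'
from h import *
i=cv2.imread('pics/a11.png');s=cv2.imread('pics/s11.png');cw=robot.get_calibration('wrist');np.save('w11.npy',cw)
hs=cv2.cvtColor(i,cv2.COLOR_BGR2HSV)
print('wrist sat')
for v in range(176,214):print(v,' '.join('%3d/%3d'%(hs[v,u,2],hs[v,u,1]) for u in range(312,328)))
hs=cv2.cvtColor(s,cv2.COLOR_BGR2HSV);print('scene')
for v in range(228,256):print(v,' '.join('%3d/%3d'%(hs[v,u,2],hs[v,u,1]) for u in range(374,388)))
E
```

```text
t 22.85 tcp [ 0.5462 -0.1844  0.2285] F [-0.5  0.1 -0.4] w 0.0227
nose px 319.5 210 rel grasp mm [ 4.2  0.  60.9] dist 60.99999999999997 tilt 3.9174250711534717
wrist sat
176  79/ 90  80/102  80/102  78/ 98  80/108  80/108  82/103  80/ 89  77/ 99  79/ 94  77/109  81/ 91  77/103  75/109  78/ 98  83/ 92
177  78/114  82/109  81/107  79/ 97  80/ 99  78/105  81/104  79/103  80/ 99  81/110  80/ 89  82/ 93  80/ 96  82/100  82/ 96  80/ 92
178  80/ 99  83/104  78/108  80/108  81/107  78/111  82/100  83/ 89  83/108  82/100  78/ 95  80/ 96  81/101  78/ 98  79/ 87  77/ 93
179  80/ 96  79/100  81/104  80/ 96  78/105  78/105  80/102  75/ 95  76/ 64  73/ 42  72/ 46  76/ 54  77/ 79  77/ 96  83/ 89  84/106
180  80/ 99  78/ 98  77/109  77/106  80/112  81/ 94  76/ 74  72/ 25  90/ 71  98/ 99  99/103  94/ 95  85/ 45  77/ 20  88/ 99 105/121
181  80/ 99  82/103  80/ 99  82/100  80/ 96  77/ 89  68/ 15  95/107 104/142 110/148 126/160 129/160 148/150 166/111 128/ 86 145/141
182  80/102  79/ 94  80/ 99  79/100  74/ 96  74/ 38  92/ 97 116/158 104/167  96/141 127/171 163/172 217/174 219/136 146/ 26 166/132
183  
[... 6640 characters left out ...]
/146
250  78/ 69  78/ 65  80/ 64  70/ 22 102/125  92/119  72/ 71  96/ 93  78/ 78  78/ 72  77/ 63  78/ 62  87/ 79 133/125
251  78/ 59  78/ 62  78/ 65  80/ 41 130/184 102/170 121/190 197/180 115/ 67  73/ 59  74/ 55  75/ 58  76/ 60  73/ 59
252  78/ 62  81/ 76  79/ 68  69/ 22 106/123 116/171 183/192 201/123 161/116 135/140 130/127  73/ 56  74/ 59  75/ 65
253  78/ 69  76/ 67  78/ 69  75/ 68  70/ 22  94/ 60 151/ 39 153/ 57 173/150 167/147 165/144 136/128 128/124  72/ 53
254  78/ 62  79/ 74  76/ 60  88/ 87 141/136 143/143 174/151 171/148 167/147 164/146 167/140 170/144 166/141 131/132
255  78/ 69  80/ 73  79/ 71  84/ 76 139/130 174/148 167/145 166/146 164/146 165/142 166/144 168/141 171/145 164/143
```

Run:
```python
from h import *
cw=np.load('w11.npy',allow_pickle=True).item();cs=robot.get_calibration('scene')
o=robot.get_obs();R=Ro.from_euler('xyz',o['ee_rot']).as_matrix();print(o['time'],o['tool_pos'],o['ee_rot'])
t=two(ray(cw,319.2,191.3),ray(cs,381,237.6));s=plane(cw,320.5,184.4,.047);ss=plane(cs,379.6,251.3,.047)
print('tip',t,proj(cw,t),proj(cs,t),'screw',s,ss);L=R.T@(t-o['tool_pos']);print('tip in tool',L,'tilt',np.degrees(np.arctan2(L[:2],L[2]+.005)))
print('screw-tip in tool',R.T@(s-t),R.T@(np.array([.547,-.1863,.067])-t))
```

```text
22.95 [ 0.54726168 -0.18513977  0.23090623] [ 3.14084736e+00 -1.47311731e-03  2.10368279e-01]
tip [ 0.54796278 -0.18478868  0.08692332] [319.39405677 191.19501784] [380.90293292 237.57416617] screw [ 0.54800843 -0.18604615  0.047     ] [ 0.54536677 -0.18851216  0.047     ]
tip in tool [ 0.00054685 -0.00030426  0.14398368] tilt [ 0.2103061  -0.11701007]
screw-tip in tool [-0.00027675  0.00120953  0.03992387] [-0.00128649  0.00126211  0.01992239]
```

Upright now (under 0.5°). Final descent of 20 mm with a 1 mm trim.

Call:
{"op": "carry_out", "data": {
  "increments": [
    [255,[-0.5,1,7],0],
    [255,[0,0,7],0],
    [255,[0,0,5],0],
    [255,[0,0,0],0],
    [255,[0,0,0],0],
    [255,[0,0,0],0],
    [255,[0,0,0],0]
  ]
}}

```text
time: 23.65
tool_pos: [0.5467, -0.1865, 0.2108]
ee_rot: [3.141, -0.0, 0.21]
wrist_force: [0.4, 0.4, -1.1]
width: 0.0221
finger_force: 30.0
```

Run:
```python
from h import *
from ang import ang
cw=robot.get_calibration('wrist');i=ang();o=robot.get_obs();print(o['tool_pos'])
R=Ro.from_euler('xyz',o['ee_rot']).as_matrix();tip=o['tool_pos']+R@[.0005,-.0003,.144];print('tip est',tip,proj(cw,tip),'screw px pred',proj(cw,[.5475,-.1862,.047]))
hs=cv2.cvtColor(i,cv2.COLOR_BGR2HSV)
for v in range(176,204):print(v,' '.join('%3d/%3d'%(hs[v,u,2],hs[v,u,1]) for u in range(312,328)))
```

```text
t 23.65 tcp [ 0.5467 -0.1865  0.2108] F [ 0.4  0.4 -1.1] w 0.0221
nose px 319.5 210 rel grasp mm [ 4.2  0.  60.9] dist 60.999999999999964 tilt 3.9465746643693898
[ 0.54669228 -0.18643634  0.21077799]
tip est [ 0.54719803 -0.18605668  0.0667782 ] [319.32649597 191.23102656] screw px pred [319.55198845 187.3251062 ]
176  82/ 90  78/105  83/ 92  80/ 99  79/ 97  80/ 96  79/ 94  81/101  81/104  79/100  80/ 99  76/104  78/101  80/102  80/105  80/108
177  78/ 92  82/106  79/ 97  78/101  79/103  80/102  78/ 92  80/ 99  78/ 95  80/ 92  78/ 95  81/ 98  80/ 99  78/114  86/ 95  82/ 96
178  83/ 98  78/ 98  80/105  80/102  78/108  81/101  82/ 90  81/104  83/ 92  82/ 96  83/ 95  79/ 97  80/112  84/100  81/104  81/ 98
179  78/ 95  78/108  83/101  82/ 93  81/101  81/107  78/105  80/ 99  80/ 96  81/ 91  78/ 98  82/103  78/101  78/105  79/ 90  82/100
180  81/101  80/102  85/ 90  80/105  82/ 96  80/ 96  80/105  82/103  79/ 97  79/ 97  77/103  81/ 94  79/113  79/107  78/105  78/101
181  82/103  80/108  80/108  80/108  80/105  82/100  82/109  79/103  81/ 98  82/100  78/101  81/ 94  80/ 92  80/ 96  82/103 
[... 2211 characters left out ...]
  77/103  80/118  97/131 136/146 160/148
199  76/124  77/106  76/117  77/ 86  75/  7  95/ 54  99/ 52 103/ 54  98/ 52  96/ 48  79/ 10  78/ 92  78/118  93/123 123/145 130/145
200  77/113  79/110  77/113  77/ 83  78/ 10  97/ 55 100/ 51 101/ 58 102/ 55  98/ 55  79/ 16  78/ 92  79/107  81/104  83/120  85/114
201  75/119  80/108  78/108  76/ 84  78/  7  99/ 54 102/ 55 102/ 58 100/ 54  97/ 53  84/ 27  78/ 88  79/103  75/119  78/114  77/103
202  77/113  80/118  79/113  80/ 86  77/  7  98/ 47 101/ 58 102/ 55 103/ 54  97/ 55  84/ 27  76/ 84  74/107  79/116  78/111  75/116
203  80/112  80/112  75/119  76/ 84  81/  9  97/ 47 104/ 59 104/ 49 101/ 50 101/ 56  88/ 29  80/ 80  79/119  77/106  74/117  74/107
```

The tip and the screw lie where predicted, with the tip about 20 mm above the screw. Handing in.

```bash
python3 -c "
from bench import robot
print(robot.close_job())"
```

```text
the job is handed in; nothing more can be done
None
```

The job is handed in: the cover snapped past the clip and sits flush, and the gripper holds the screwdriver upright (within about half a degree) with its tip about 20 mm above the brass screw. No verdict came back.

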